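Load the machine's tool carrier from the bench rack in the same order

ROBOT

A 7-joint arm with a two-finger parallel gripper is mounted at the origin on the work surface. World frame = base frame: x ahead of the robot, y to its left, z up, the work surface at z = 0. Lengths are in m, angles in rad, forces in N, time in s.
With the tool pointing down it reaches from about 0.4 to 0.85 m from the base axis. Payload 10.4 kg.
Tool frame: the origin (TCP) lies at the very end of the fingers, on their centre line; the grasp point (between the pads) lies 19 mm behind it; z points along the fingers, y is the line along which they close (so a half turn about z gives the same grasp; the last joint's range is limited). The gripper opens to 87 mm and grips with 3 to 60 N. Pads are 19 mm wide; open, the fingers measure 117 mm over their backs; the gripper's body (75 mm by 190 mm) begins 51 mm behind the grasp point.
Start: joints at [1.193, 0.332, -0.065, 1.46, 0.022, 1.35, -0.088], TCP at [0.217, -0.586, 0.223] pointing down, gripper open.
Joint ranges: [-2.6, 2.6], [-0.5, 2.12], [-1.47, 1.34], [0.16, 2.42], [-1.27, 4.41], [0.06, 2.06], [-2.6, 2.6]. Speed limits (rad/s): [2.22, 2.22, 2.79, 2.79, 3.14, 3.14, 3.14].

INTERFACE

Orientations are given as a unit quaternion [x, y, z, w].
In Python, from bench import * gives the robot as it stands.
- The arm moves only by the tool step_arm, never from a script. Its arguments are lists of equal length, an entry for each row: "delta_pos": the shift along the world's x, y, z in units of 25 mm (1.0 is 25 mm), a list of three; "turn": the turn about the world's z in units of 0.12 rad (1.0 is 0.12 rad). In form: {"delta_pos": [[tx, ty, tz], ...], "turn": [turn, ...]}. A call has 1 to 12 rows; each row shifts and turns the commanded pose from where the row before left it; what a row does not reach is not made up. A row lasts 1/10 s, in which the tool goes at most 50 mm and 8.59 degrees, less where a joint would pass 70% of its speed; a pose out of reach is approached as far as the arm can. A call with a number of a shift or a turn outside -1 to 1 is refused whole. A call with a gripper value outside its range is refused whole. "grip" is the closure, from 0 (fully open) to 1 (shut), set as the call begins (left out, the last holds). The fingers move at their own pace and stop on an object; "newtons" is the grip in N (left out, the last holds). Time passes only in rows, so rows that do not move let the fingers close. It gives the time, the measured TCP pose, the force, the opening and the grip force at its end, in the units of the state.
- read_state(): the state, without advancing time (a new reading comes with each control period).
- camera(name): name is "scene" or "top" or "wrist"; returns a dict with "image" (480x640x3 uint8, red, green, blue), "z_map" (480x640 float32, m along the optical axis (not along the pixel's ray), 0 where there is no reading), "mtx" (3x3 intrinsics, pixels), "view" (4x4, takes a point from world to camera coordinates). Camera axes: x right, y up, looking along -z (the intrinsics and any distortion apply to the point x, -y, -z); pixel columns grow to the right and rows downward; lengths in m; the calibration is good to about 2 mm. A picture is of the moment at which its call begins.
- close_job(): hands the job in; it is judged then, once.
The state is a dict: "time": time; "joint_positions": joint angles; "joint_vel": joint speeds; "joint_torque": joint torques, N m; "ee_pos": TCP position; "eef_rot": TCP orientation; "ft_force": force on the tool from outside, world axes, zero at the start; "torque": the same for the moment, N m; "width": finger opening in m; "grip_force": force on a finger pad.
Only numpy, scipy, OpenCV 4.12 (cv2) and the standard library are available. Lean on these libraries where they do the work, as an engineer would, in place of code of your own. Each camera call takes 0.05 s, during which the arm holds its last target. There are 200 camera calls.

TASK

The four milling tools in the green bench rack are wanted at the machine: put them into the blue carrier in the same order, counted from the red end plate of each. The tool nearest the rack's red end goes into the pocket nearest the carrier's red end, and so on along the row. Keep each tool upright all the way, and leave all four fully down in their pockets.

Things in the scene. Friction and masses are not known exactly. Their poses are not given: they have to be found in the camera images.
- grip_gold (a point): Spot-drill holder: gold (brass) nut and thin gold drill, pointing up. Point: the middle of its round body, 36 mm across, to grip (from 26 mm below to 18 above the point); tip 40 above. Below it: flange 50 mm across, 19 thick, underside 45 below the point; taper 32 to 18 across; stud 13 across, ending 109 below the point. z is its axis, up; yaw means nothing. 0.55 kg.
- grip_black (a point): End-mill holder: black body, bright 16 mm cutter, pointing up. Point: the middle of its round body, 40 mm across, to grip (from 26 mm below to 18 above the point); tip 40 above. Below it: flange 50 mm across, 19 thick, underside 45 below the point; taper 32 to 18 across; stud 13 across, ending 109 below the point. z is its axis, up; yaw means nothing. 0.6 kg.
- grip_green (a point): Tap holder: green body, thin dark tap, pointing up. Point: the middle of its round body, 38 mm across, to grip (from 26 mm below to 18 above the point); tip 40 above. Below it: flange 50 mm across, 19 thick, underside 45 below the point; taper 32 to 18 across; stud 13 across, ending 109 below the point. z is its axis, up; yaw means nothing. 0.55 kg.
- grip_white (a point): Touch probe: white body, thin stylus with red ball, pointing up. Point: the middle of its round body, 40 mm across, to grip (from 26 mm below to 18 above the point); tip 40 above. Below it: flange 50 mm across, 19 thick, underside 45 below the point; taper 32 to 18 across; stud 13 across, ending 109 below the point. z is its axis, up; yaw means nothing. 0.5 kg.
- rack: Green bench rack with four black plastic pockets in a row, full at the start. Fixed. Origin on the bench under its middle; 322 mm along its y, 96 deep; end plates 100 high, red at +y, green at -y. Pockets at x = 0, y = +112.5 (first, red end), +37.5, -37.5, -112.5; rims at z = 84, holes 40 across, open below. Tool seated: flange on the rim, grip point at z = 129.
- carrier: Blue carrier with four empty grey plastic pockets in a row. Fixed. Origin on the bench under its middle; 322 mm along its y, 96 deep; end plates 100 high, red at +y, blue at -y. Pockets at x = 0, y = +112.5 (first, red end), +37.5, -37.5, -112.5; rims at z = 84, holes 40 across, open below. Tool seated: flange flat on the rim, grip point at z = 129, up to 4 mm side play; the taper guides it in.
- pocket_gold: The black plastic pocket of the green rack in which the gold tool stands at the start; fixed in the rack, 64 mm across, hole 40 mm. Origin at the pocket's centre, 4 mm below its rim; axes as the rack's.
- pocket_black: The black plastic pocket of the green rack in which the black tool stands at the start; fixed in the rack, 64 mm across, hole 40 mm. Origin at the pocket's centre, 4 mm below its rim; axes as the rack's.
- pocket_green: The black plastic pocket of the green rack in which the green tool stands at the start; fixed in the rack, 64 mm across, hole 40 mm. Origin at the pocket's centre, 4 mm below its rim; axes as the rack's.
- pocket_white: The black plastic pocket of the green rack in which the white tool stands at the start; fixed in the rack, 64 mm across, hole 40 mm. Origin at the pocket's centre, 4 mm below its rim; axes as the rack's.

How it is judged:
At the end, for the whole second after the job is handed in: Each tool stands upright (within 0.1 rad), at rest, fully down (within 4 mm) and within 8 mm of the middle of its pocket in the blue carrier: the one with the same place, counted from the red end, as the pocket of the green rack in which it began (x of grip_gold in the frame of carrier between -0.008 and 0.008 m and z of each of grip_gold, grip_black, grip_green, grip_white in the frame of carrier below 0.133 m and angle between each of grip_gold, grip_black, grip_green, grip_white's own z axis and vertical below 0.1 rad and linear speed of each of tool_gold, tool_black, tool_green, tool_white below 0.02 m/s and ((y of pocket_gold in the frame of rack between 0.0925 and 0.1325 m and y of grip_gold in the frame of carrier between 0.1045 and 0.1205 m) or (y of pocket_gold in the frame of rack between 0.0175 and 0.0575 m and y of grip_gold in the frame of carrier between 0.0295 and 0.0455 m) or (y of pocket_gold in the frame of rack between -0.0575 and -0.0175 m and y of grip_gold in the frame of carrier between -0.0455 and -0.0295 m) or (y of pocket_gold in the frame of rack between -0.1325 and -0.0925 m and y of grip_gold in the frame of carrier between -0.1205 and -0.1045 m)) and x of grip_black in the frame of carrier between -0.008 and 0.008 m and ((y of pocket_black in the frame of rack between 0.0925 and 0.1325 m and y of grip_black in the frame of carrier between 0.1045 and 0.1205 m) or (y of pocket_black in the frame of rack between 0.0175 and 0.0575 m and y of grip_black in the frame of carrier between 0.0295 and 0.0455 m) or (y of pocket_black in the frame of rack between -0.0575 and -0.0175 m and y of grip_black in the frame of carrier between -0.0455 and -0.0295 m) or (y of pocket_black in the frame of rack between -0.1325 and -0.0925 m and y of grip_black in the frame of carrier between -0.1205 and -0.1045 m)) and x of grip_green in the frame of carrier between -0.008 and 0.008 m and ((y of pocket_green in the frame of rack between 0.0925 and 0.1325 m and y of grip_green in the frame of carrier between 0.1045 and 0.1205 m) or (y of pocket_green in the frame of rack between 0.0175 and 0.0575 m and y of grip_green in the frame of carrier between 0.0295 and 0.0455 m) or (y of pocket_green in the frame of rack between -0.0575 and -0.0175 m and y of grip_green in the frame of carrier between -0.0455 and -0.0295 m) or (y of pocket_green in the frame of rack between -0.1325 and -0.0925 m and y of grip_green in the frame of carrier between -0.1205 and -0.1045 m)) and x of grip_white in the frame of carrier between -0.008 and 0.008 m and ((y of pocket_white in the frame of rack between 0.0925 and 0.1325 m and y of grip_white in the frame of carrier between 0.1045 and 0.1205 m) or (y of pocket_white in the frame of rack between 0.0175 and 0.0575 m and y of grip_white in the frame of carrier between 0.0295 and 0.0455 m) or (y of pocket_white in the frame of rack between -0.0575 and -0.0175 m and y of grip_white in the frame of carrier between -0.0455 and -0.0295 m) or (y of pocket_white in the frame of rack between -0.1325 and -0.0925 m and y of grip_white in the frame of carrier between -0.1205 and -0.1045 m))); the robot touches nothing.
It fails at once if the gold tool is tipped more than 0.6 rad (about 35 degrees) from upright (angle between grip_gold's own z axis and vertical above 0.6 rad).
It fails at once if the black tool is tipped more than 0.6 rad (about 35 degrees) from upright (angle between grip_black's own z axis and vertical above 0.6 rad).
It fails at once if the green tool is tipped more than 0.6 rad (about 35 degrees) from upright (angle between grip_green's own z axis and vertical above 0.6 rad).
It fails at once if the white tool is tipped more than 0.6 rad (about 35 degrees) from upright (angle between grip_white's own z axis and vertical above 0.6 rad).
It also fails if it takes over 112 s, if anything falls off the work surface, if the arm or the gripper's body presses on something with over 40 N, if the wrist force passes 120 N, or if a joint passes its speed limit or range.

## Working session

There is one attempt and no reset: what is moved stays moved. The work goes in short steps, Python scripts to look and compute and a tool call to move; the robot and the scene stay as the last step left them, time stands still between calls to the robot, and variables do not carry over. Pictures are saved under pics/ and viewed, at most 14 in all, crops included, and the job is handed in when it is done.

Besides the shell and the picture viewer there is one more tool, called as a command line: name --pt "numbers of a row" for each row, then --argument value for the rest. step_arm: Moves the arm, as the interface text tells. Shifts and turns lie within -1 to 1; 1 stands for 25 mm of shift or 0.12 rad of turn. Its arguments: {"type":"object","properties":{"delta_pos":{"type":"array"},"turn":{"type":"array"},"grip":{"type":"number"},"newtons":{"type":"number"}},"required":["delta_pos","turn"]}

```bash
mkdir -p pics; cat > h.py <<'E'
from bench import *
import numpy as np, cv2
def snap(n,f):
    c=camera(n); cv2.imwrite('pics/'+f+'.png',c['image'][:,:,::-1]); np.savez(f+'.npz',**c); return c
def pt(c,u,v,z=None):
    K=np.asarray(c['mtx']); V=np.asarray(c['view']); T=np.linalg.inv(V)
    r=np.linalg.inv(K)@[u,v,1]; r=np.array([r[0],-r[1],-r[2]])
    d=T[:3,:3]@r; o=T[:3,3]
    if z is None: s=float(c['z_map'][int(v),int(u)])
    else: s=(z-o[2])/d[2]
    return o+d*s
E
python3 - <<'E'
from h import *
s=read_state(); print(s)
for n in('scene','top'):
    c=snap(n,n+'0'); print(c['mtx'],np.linalg.inv(c['view'])[:3,3])
E
```

```text
{'time': 0.0, 'joint_positions': array([ 1.19340517,  0.33288496, -0.06469202,  1.4609653 ,  0.02158421,
        1.34989331, -0.08852344]), 'joint_vel': array([ 6.20513969e-04,  2.94453319e-04,  7.62451105e-04,  7.69722658e-04,
        3.46107684e-05,  5.31294934e-04, -8.09380160e-05]), 'joint_torque': array([ 3.90421492e-04, -6.23262763e+01,  2.45361566e-02, -3.89896345e+01,
       -6.13979925e-02,  3.96926771e-02,  1.47743403e-04]), 'ee_pos': array([ 0.21697776, -0.58570335,  0.22173429]), 'eef_rot': array([ 9.84307507e-01,  1.76460199e-01, -1.55592259e-04, -7.11257596e-04]), 'ft_force': array([-0.01258873, -0.16315666,  0.04167765]), 'torque': array([0.06068733, 0.01355254, 0.02629882]), 'grip_force': 0.0, 'width': 0.08723169251753629}
[[437.20128294   0.         324.38550888]
 [  0.         437.20128294 244.11948251]
 [  0.           0.           1.        ]] [1.07194099 0.00456002 0.70361216]
[[520.39501068   0.         313.4431575 ]
 [  0.         520.39501068 238.50180524]
 [  0.           0.           1.        ]] [ 0.38465393 -0.01695254  1.03455183]
```

View pics/top0.png

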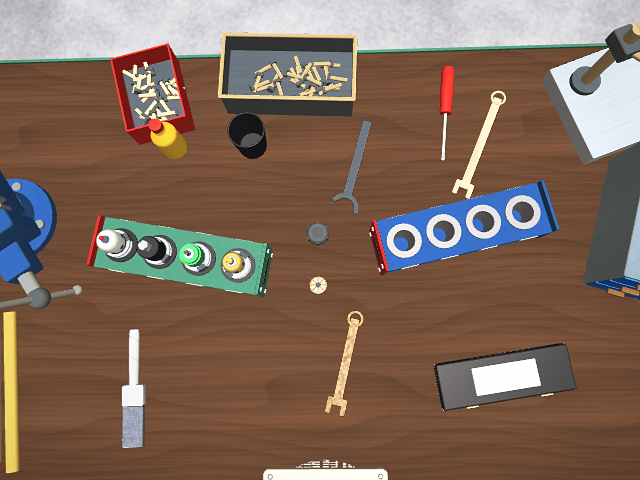

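View pics/scene0.png

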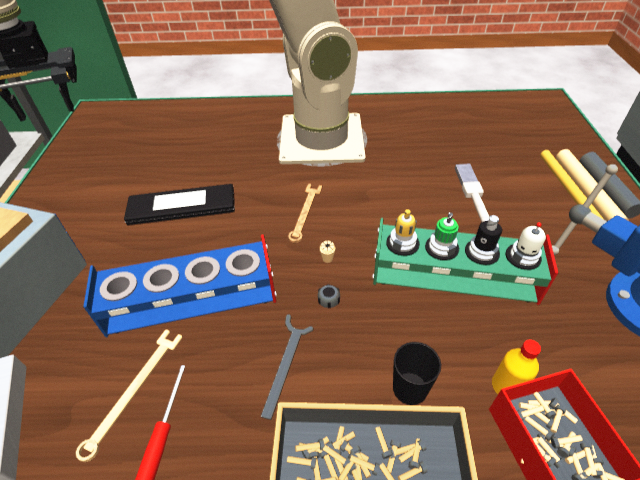

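The rack is on the left, with its tools in the order white, black, green, gold from the red end (pixels 112,240 to 233,262). The carrier is on the right, red end on its left, with pockets from 404,240 to 523,212. Next I'll zoom in on both.

```bash
python3 - <<'E'
from h import *
c=cv2.imread('pics/top0.png')
a=cv2.resize(c[205:305,80:280],None,fx=4,fy=4,interpolation=cv2.INTER_CUBIC)
b=cv2.resize(c[175:275,365:565],None,fx=4,fy=4,interpolation=cv2.INTER_CUBIC)
v=np.vstack([a[:300],b[:300]]); cv2.imwrite('pics/crop.png',v)
# depth-based: carrier rim and tool flange points from the scene/top depth
for n in('top0','scene0'):
    d=np.load(n+'.npz'); uv=np.mgrid[0:480,0:640]; z=d['z_map']
    K=d['mtx'];T=np.linalg.inv(d['view'])
    P=np.stack([(uv[1]-K[0,2])/K[0,0]*z,-(uv[0]-K[1,2])/K[1,1]*z,-z],-1)@T[:3,:3].T+T[:3,3]
    np.save(n+'_P.npy',P)
    im=d['image'].astype(int)
    m=(abs(P[...,2]-.084)<.004)&(z>0)&(P[...,1]<-.05)&(abs(im.max(-1)-im.min(-1))<30)
    nn,l,st,ce=cv2.connectedComponentsWithStats(m.astype(np.uint8))
    for i in range(1,nn):
        if st[i,4]>60:
            p=P[l==i]; 
            A=np.c_[2*p[:,:2],np.ones(len(p))]
            (cx,cy),r=cv2.minEnclosingCircle(p[:,:2].astype(np.float32))
            print(n,st[i],ce[i].round(),p.mean(0).round(4),round(cx,4),round(cy,4),round(r,4))
E
```

```text
top0 [603 146  30 134 297] [617. 213.] [ 0.5762 -0.544   0.0841] 0.5783 -0.5474 0.1296
top0 [505 195  36  34 579] [522. 212.] [ 0.5806 -0.3725  0.0841] 0.5807 -0.372 0.0326
top0 [466 205  35  34 581] [483. 221.] [ 0.5643 -0.2997  0.084 ] 0.5643 -0.2996 0.0325
top0 [426 214  35  34 565] [443. 231.] [ 0.5481 -0.226   0.0839] 0.5479 -0.2265 0.0323
top0 [387 224  35  34 565] [404. 240.] [ 0.5315 -0.1533  0.0841] 0.5317 -0.1532 0.032
scene0 [  0 236  71  77 346] [ 33. 275.] [ 0.5504 -0.5344  0.084 ] 0.5435 -0.533 0.0935
scene0 [226 250  34  26 404] [242. 263.] [ 0.5337 -0.1514  0.0819] 0.5324 -0.1515 0.0326
scene0 [185 257  35  27 433] [202. 270.] [ 0.5494 -0.2243  0.0818] 0.5485 -0.2254 0.0332
scene0 [143 265  36  27 455] [161. 278.] [ 0.5658 -0.2973  0.0817] 0.5651 -0.2983 0.0328
scene0 [100 272  37  29 462] [118. 286.] [ 0.5819 -0.3711  0.0817] 0.5807 -0.3704 0.0329
```

View pics/crop.png

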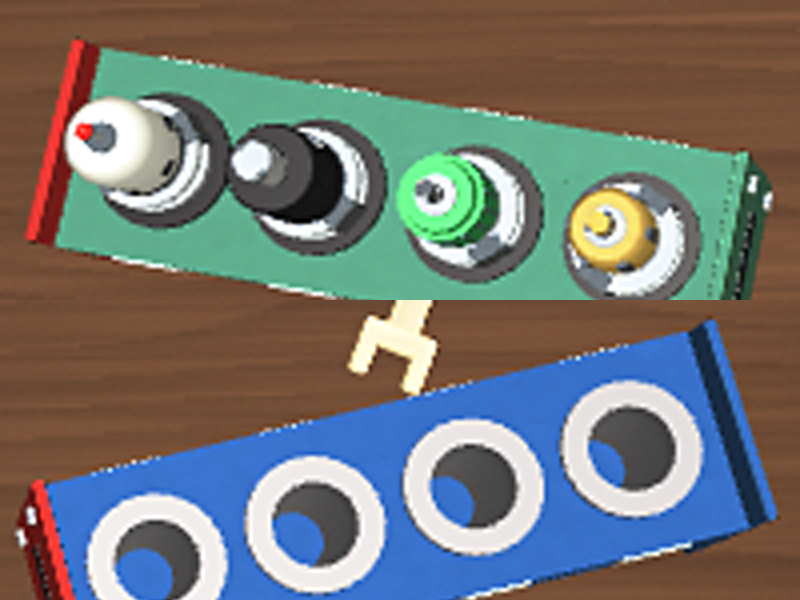

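```bash
python3 - <<'E'
from h import *
for n,cs in (('top0',[(121,245),(159.3,251.7),(198.8,258.5),(238.3,265.3)]),):
    d=np.load(n+'.npz'); P=np.load(n+'_P.npy'); im=d['image'].astype(int)
    S=(im.max(-1)-im.min(-1))
    for u,v in cs:
        q=pt(d,u,v,.084); print('pix',q.round(4))
        m=(abs(P[...,2]-.084)<.005)&(np.hypot(P[...,0]-q[0],P[...,1]-q[1])<.037)&(S<30)
        (a,b),r=cv2.minEnclosingCircle(P[m][:,:2].astype(np.float32)); print('  circ',m.sum(),round(a,4),round(b,4),round(r,4))
P=np.load('scene0_P.npy'); im=np.load('scene0.npz')['image'].astype(int)
S=(im.max(-1)-im.min(-1))
for a in range(4):
    q=np.array([.533,.370])+np.array([-.0165,-.0732])*a
    m=(abs(P[...,2]-.084)<.006)&(np.hypot(P[...,0]-q[0],P[...,1]-q[1])<.045)&(S<30)
    (x,b),r=cv2.minEnclosingCircle(P[m][:,:2].astype(np.float32)); print('scene',m.sum(),round(x,4),round(b,4),round(r,4))
E
```

```text
pix [0.5323 0.3732 0.084 ]
  circ 271 0.5328 0.374 0.0325
pix [0.5184 0.3003 0.084 ]
  circ 257 0.5192 0.301 0.0321
pix [0.5044 0.2259 0.084 ]
  circ 268 0.505 0.2278 0.0326
pix [0.4905 0.1522 0.084 ]
  circ 264 0.4911 0.1542 0.0324
scene 325 0.5359 0.3659 0.0409
scene 308 0.5206 0.2933 0.0412
scene 290 0.4968 0.222 0.0436
scene 267 0.4872 0.153 0.0376
```

step_arm --pt "0.9 0.5 0.5" --pt "0.9 0.5 0.5" --pt "0.9 0.5 0.5" --pt "0.9 0.5 0.5" --pt "0.9 0.5 0.3" --pt "0.9 1 0.3" --pt "0.9 1 0.3" --pt "0.9 1 0" --pt "0.9 1 0" --pt "0.9 1 0" --pt "0.9 1 0" --pt "0.9 1 0" --turn '[0.84,0.84,0.84,0.84,0.84,0.84,0.84,0.85,0.85,0.85,0.85,0.85]' --grip 0 --newtons 50

```text
time: 1.3
ee_pos: [0.4878, -0.3474, 0.2948]
eef_rot: [0.706, 0.708, -0.0, -0.0]
ft_force: [0.5, -0.5, 0.6]
width: 0.087
grip_force: 0.0
```

step_arm --pt "0 1 0" --pt "0 1 0" --pt "0 1 0" --pt "0 1 0" --pt "0 1 0" --pt "0 1 0" --pt "0 1 0" --pt "0 1 0" --pt "0 1 0" --pt "0 1 0" --pt "0 1 0" --pt "0 1 0" --turn '[0,0,0,0,0,0,0,0,0,0,0,0]'

```text
time: 2.5
ee_pos: [0.4868, -0.0476, 0.2948]
eef_rot: [0.707, 0.707, -0.0, -0.0]
ft_force: [0.6, 0.5, 1.1]
width: 0.0868
grip_force: 0.0
```

step_arm --pt "0.1 1 0" --pt "0 1 0" --pt "0 1 0" --pt "0 1 0" --pt "0 1 0" --pt "0 1 0" --pt "0 1 0" --pt "0 1 0" --pt "0 0 0" --pt "0 0 0" --turn '[0,0,0,0,0,0,0,0,0,0]'

```text
time: 3.5
ee_pos: [0.4894, 0.1515, 0.2947]
eef_rot: [0.707, 0.707, -0.0, -0.0]
ft_force: [-0.4, 0.1, -0.1]
width: 0.0872
grip_force: 0.0
```

```bash
python3 - <<'E'
from h import *
c=snap('wrist','w0'); s=read_state(); print(s['ee_pos'],np.linalg.inv(c['view']))
K=c['mtx']
for n,p in dict(gold=(.491,.154,.147),pocket=(.491,.154,.084),green=(.505,.2275,.147)).items():
    q=c['view']@np.r_[p,1]; print(n,(K@[q[0],-q[1],-q[2]]/-q[2])[:2])
E
```

```text
[0.48967054 0.15069337 0.29479084] [[ 9.99999934e-01 -1.24735988e-04 -3.40174485e-04  4.91190644e-01]
 [ 2.09895492e-04  9.64720236e-01  2.63277084e-01  2.22011687e-01]
 [ 2.95333082e-04 -2.63277138e-01  9.64720198e-01  4.56879847e-01]
 [ 0.00000000e+00  0.00000000e+00  0.00000000e+00  1.00000000e+00]]
gold [320.44232851 222.91836002]
pocket [320.48507221 207.80896003]
green [340.29397018 120.97433247]
```

View pics/w0.png

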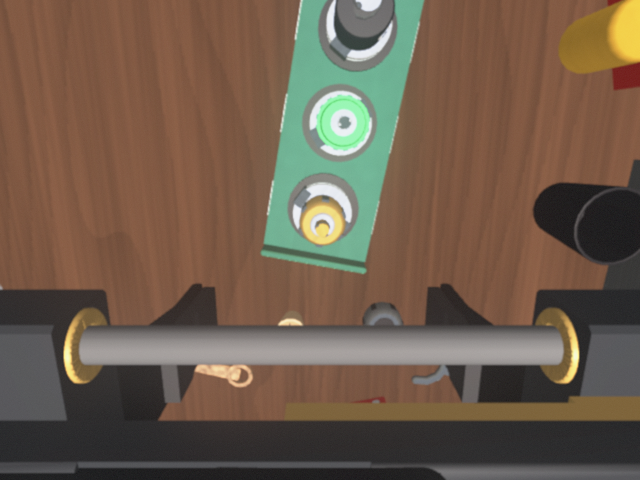

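Gold shows at (323,222) and was predicted at (320,223), so the estimate is within about 2 mm. I'll descend.

step_arm --pt "0.1 0.12 -0.8" --pt "0 0 -1" --pt "0 0 -1" --pt "0 0 -1" --pt "0 0 -1" --pt "0 0 -1" --pt "0 0 -0.8" --pt "0 0 -0.5" --pt "0 0 -0.3" --pt "0 0 0" --pt "0 0 0" --turn '[0,0,0,0,0,0,0,0,0,0,0]'

```text
time: 4.65
ee_pos: [0.4926, 0.1544, 0.1108]
eef_rot: [0.707, 0.707, 0.0, 0.0]
ft_force: [0.3, 0.8, 0.8]
width: 0.0873
grip_force: 0.0
```

step_arm --pt "0 0 0" --pt "0 0 0" --pt "0 0 0" --pt "0 0 0" --pt "0 0 0" --pt "0 0 0" --pt "0 0 0" --pt "0 0 0" --turn '[0,0,0,0,0,0,0,0]' --grip 1 --newtons 50

```text
time: 5.45
ee_pos: [0.4918, 0.1544, 0.11]
eef_rot: [0.707, 0.707, -0.0, -0.0]
ft_force: [-3.7, 0.1, 1.1]
width: 0.0353
grip_force: 49.9
```

Gold is gripped at a 35.3 mm opening. I'll lift it, then carry it to pocket 4.

step_arm --pt "0 0 0.3" --pt "0 0 0.6" --pt "0 0 1" --pt "0 0 1" --pt "0 0 1" --pt "0 0 1" --pt "0 0 1" --pt "0 0 1" --pt "0 0 0.7" --pt "0 0 0" --pt "0 0 0" --turn '[0,0,0,0,0,0,0,0,0,0,0]'

```text
time: 6.55
ee_pos: [0.492, 0.1545, 0.3]
eef_rot: [0.707, 0.707, 0.0, 0.0]
ft_force: [-0.6, -0.1, -5.1]
width: 0.0348
grip_force: 49.9
```

step_arm --pt "0 -0.3 0" --pt "0 -0.7 0" --pt "0.3 -1 0" --pt "0.3 -1 0" --pt "0.3 -1 0" --pt "0.3 -1 0" --pt "0.3 -1 0" --pt "0.3 -1 0" --pt "0.3 -1 0" --pt "0.3 -1 0" --pt "0.3 -1 0" --pt "0.3 -1 0" --turn '[0,0,0,0,0,0,0,0,0,0,0,0]'

```text
time: 7.75
ee_pos: [0.5666, -0.1223, 0.2988]
eef_rot: [0.707, 0.707, -0.001, -0.001]
ft_force: [0.3, 0.7, -3.7]
width: 0.035
grip_force: 49.9
```

step_arm --pt "0.3 -1 0" --pt "0.2 -1 0" --pt "0 -1 0" --pt "0 -1 0" --pt "0 -1 0" --pt "0 -1 0" --pt "0 -1 0" --pt "0 -1 0" --pt "0 -1 0" --pt "0 -0.7 0" --pt "0 -0.3 0" --pt "0 0 0" --turn '[0,0,0,0,0,0,0,0,0,0,0,0]'

```text
time: 8.95
ee_pos: [0.5788, -0.3717, 0.2987]
eef_rot: [0.708, 0.706, -0.0, -0.001]
ft_force: [0.2, 0.8, -4.2]
width: 0.0351
grip_force: 49.9
```

```bash
python3 - <<'E'
from h import *
c=snap('wrist','w1'); s=read_state(); print(s['ee_pos'],s['width'],s['ft_force'])
K=c['mtx']
for n,p in dict(p4=(.5805,-.3715,.084),p3=(.5645,-.299,.084),p2=(.548,-.226,.084)).items():
    q=c['view']@np.r_[p,1]; print(n,(K@[q[0],-q[1],-q[2]]/-q[2])[:2])
E
```

```text
[ 0.57940835 -0.37021198  0.29918078] 0.03491673215399403 [ 0.60708922 -0.67930106 -4.40889187]
p4 [320.9001336  209.83303357]
p3 [302.1025222  126.77263294]
p2 [280.60063066  33.87604375]
```

View pics/w1.png

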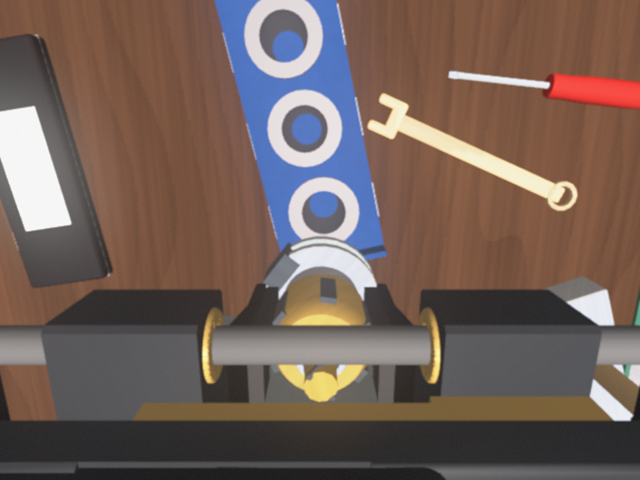

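Pocket 4 shows at (324,211) and was predicted at (321,210). That is the same ~3 px bias as at the rack, so I'll keep the estimate and lower.

step_arm --pt "0.06 -0.04 -0.8" --pt "0 0 -1" --pt "0 0 -1" --pt "0 0 -1" --pt "0 0 -1" --pt "0 0 -0.8" --pt "0 0 -0.6" --pt "0 0 -0.5" --pt "0 0 -0.4" --pt "0 0 -0.3" --pt "0 0 0" --pt "0 0 0" --turn '[0,0,0,0,0,0,0,0,0,0,0,0]'

```text
time: 10.2
ee_pos: [0.5814, -0.3717, 0.1156]
eef_rot: [0.707, 0.707, 0.0, 0.0]
ft_force: [-0.0, -0.4, -4.9]
width: 0.0353
grip_force: 49.9
```

step_arm --pt "0 0 -0.1" --pt "0 0 -0.1" --pt "0 0 0" --pt "0 0 0" --turn '[0,0,0,0]'

```text
time: 10.6
ee_pos: [0.5812, -0.3717, 0.1102]
eef_rot: [0.707, 0.707, 0.0, 0.0]
ft_force: [0.4, 0.6, -4.5]
width: 0.0352
grip_force: 49.9
```

Nearly seated, with no contact force yet. I'll release it for a tiny drop, then rise and go to green (0.505, 0.2275).

step_arm --pt "0 0 -0.05" --pt "0 0 0" --turn '[0,0]'

```text
time: 10.8
ee_pos: [0.5813, -0.3716, 0.1101]
eef_rot: [0.707, 0.707, -0.0, 0.0]
ft_force: [-2.4, 2.0, 4.7]
width: 0.0354
grip_force: 50.0
```

step_arm --pt "0 0 0" --pt "0 0 0" --pt "0 0 0" --pt "0 0 0" --pt "0 0 0" --pt "0 0 0" --turn '[0,0,0,0,0,0]' --grip 0

```text
time: 11.4
ee_pos: [0.5812, -0.3715, 0.1087]
eef_rot: [0.707, 0.707, 0.0, -0.0]
ft_force: [0.2, 0.1, -0.4]
width: 0.075
grip_force: 0.0
```

step_arm --pt "0 0 0.5" --pt "0 0 1" --pt "0 0 1" --pt "0 0 1" --pt "0 0 1" --pt "0 1 0.5" --pt "0 1 0" --pt "-0.3 1 0" --pt "-0.3 1 0" --pt "-0.3 1 0" --pt "-0.3 1 0" --pt "-0.3 1 0" --turn '[0,0,0,0,0,0,0,0,0,0,0,0]'

```text
time: 12.6
ee_pos: [0.5434, -0.1955, 0.235]
eef_rot: [0.707, 0.707, 0.0, 0.001]
ft_force: [0.7, 0.8, 0.1]
width: 0.0872
grip_force: 0.0
```

step_arm --pt "-0.3 1 0" --pt "-0.3 1 0" --pt "-0.3 1 0" --pt "-0.3 1 0" --pt "-0.3 1 0" --pt "0 1 0" --pt "0 1 0" --pt "0 1 0" --pt "0 1 0" --pt "0 1 0" --pt "0 1 0" --pt "0 1 0" --turn '[0,0,0,0,0,0,0,0,0,0,0,0]'

```text
time: 13.8
ee_pos: [0.5062, 0.1046, 0.235]
eef_rot: [0.707, 0.707, 0.0, 0.001]
ft_force: [-0.3, -0.0, 0.5]
width: 0.0869
grip_force: 0.0
```

```bash
python3 - <<'E'
from h import *
c=snap('top','t1'); s=read_state(); print(s['time'],s['ee_pos'])
i=cv2.imread('pics/t1.png'); cv2.imwrite('pics/t1c.png',cv2.resize(i[170:280,365:565],None,fx=4,fy=4,interpolation=cv2.INTER_CUBIC))
E
```

```text
13.85 [0.5055157  0.10931895 0.23515305]
```

View pics/t1c.png

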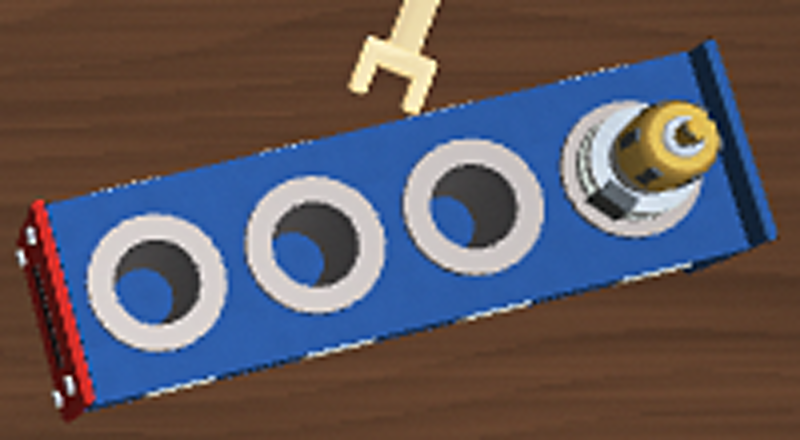

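Gold is upright in pocket 4 (pixel ~640,165 in the crop). Next is green.

step_arm --pt "0 1 0" --pt "0 1 0" --pt "0 1 0" --pt "0 1 0" --pt "0 0.7 0" --pt "0 0 0" --pt "0 0 0" --turn '[0,0,0,0,0,0,0]'

```text
time: 14.55
ee_pos: [0.5062, 0.2208, 0.2343]
eef_rot: [0.707, 0.707, 0.0, 0.0]
ft_force: [0.8, -0.1, 0.2]
width: 0.0868
grip_force: 0.0
```

step_arm --pt "0 0.25 -0.6" --pt "0 0 -1" --pt "0 0 -1" --pt "0 0 -1" --pt "0 0 -0.8" --pt "0 0 -0.4" --pt "0 0 -0.15" --pt "0 0 0" --turn '[0,0,0,0,0,0,0,0]'

```text
time: 15.35
ee_pos: [0.5062, 0.227, 0.1101]
eef_rot: [0.707, 0.707, -0.0, -0.0]
ft_force: [0.3, 0.9, 0.8]
width: 0.0869
grip_force: 0.0
```

step_arm --pt "0 0 0" --pt "0 0 0" --pt "0 0 0" --pt "0 0 0" --pt "0 0 0" --pt "0 0 0" --pt "0 0 0" --turn '[0,0,0,0,0,0,0]' --grip 1

```text
time: 16.05
ee_pos: [0.506, 0.2272, 0.1101]
eef_rot: [0.707, 0.707, -0.0, -0.0]
ft_force: [-4.5, -0.4, 0.9]
width: 0.0389
grip_force: 1.8
```

step_arm --pt "0 0 0" --pt "0 0 0" --pt "0 0 0" --turn '[0,0,0]'

```text
time: 16.35
ee_pos: [0.506, 0.2272, 0.1101]
eef_rot: [0.707, 0.707, -0.0, -0.0]
ft_force: [-1.9, -1.0, 2.1]
width: 0.0372
grip_force: 49.9
```

step_arm --pt "0 0 0.3" --pt "0 0 0.6" --pt "0 0 1" --pt "0 0 1" --pt "0 0 1" --pt "0 0 1" --pt "0 0 1" --pt "0 0 1" --pt "0 0 0.7" --pt "0 0 0" --pt "0 0 0" --turn '[0,0,0,0,0,0,0,0,0,0,0]'

```text
time: 17.45
ee_pos: [0.506, 0.2271, 0.3]
eef_rot: [0.707, 0.707, 0.0, 0.0]
ft_force: [-0.1, 0.8, -6.0]
width: 0.037
grip_force: 49.9
```

step_arm --pt "0 -0.3 0" --pt "0 -0.7 0" --pt "0.2 -1 0" --pt "0.2 -1 0" --pt "0.2 -1 0" --pt "0.2 -1 0" --pt "0.2 -1 0" --pt "0.2 -1 0" --pt "0.2 -1 0" --pt "0.2 -1 0" --pt "0.2 -1 0" --pt "0.2 -1 0" --turn '[0,0,0,0,0,0,0,0,0,0,0,0]'

```text
time: 18.65
ee_pos: [0.5555, -0.0496, 0.2989]
eef_rot: [0.707, 0.707, -0.001, -0.001]
ft_force: [0.5, 0.6, -4.6]
width: 0.0366
grip_force: 49.9
```

step_arm --pt "0.2 -1 0" --pt "0.16 -1 0" --pt "0 -1 0" --pt "0 -1 0" --pt "0 -1 0" --pt "0 -1 0" --pt "0 -1 0" --pt "0 -1 0" --pt "0 -1 0" --pt "0 -0.7 0" --pt "0 -0.3 0" --pt "0 0 0" --turn '[0,0,0,0,0,0,0,0,0,0,0,0]'

```text
time: 19.85
ee_pos: [0.5647, -0.2986, 0.2993]
eef_rot: [0.708, 0.707, -0.0, -0.001]
ft_force: [0.3, 0.3, -4.7]
width: 0.0372
grip_force: 49.9
```

step_arm --pt "0 0 0" --pt "0 0 0" --turn '[0,0]'

```text
time: 20.05
ee_pos: [0.5656, -0.2962, 0.3003]
eef_rot: [0.707, 0.708, 0.0, -0.0]
ft_force: [0.0, 0.7, -3.6]
width: 0.0373
grip_force: 49.9
```

step_arm --pt "0 -0.1 -0.8" --pt "0 0 -1" --pt "0 0 -1" --pt "0 0 -1" --pt "0 0 -1" --pt "0 0 -0.8" --pt "0 0 -0.6" --pt "0 0 -0.5" --pt "0 0 -0.4" --pt "0 0 -0.3" --pt "0 0 -0.1" --pt "0 0 0" --turn '[0,0,0,0,0,0,0,0,0,0,0,0]'

```text
time: 21.25
ee_pos: [0.5652, -0.3004, 0.1126]
eef_rot: [0.707, 0.707, 0.0, 0.0]
ft_force: [-0.2, 1.1, -4.2]
width: 0.0369
grip_force: 49.9
```

step_arm --pt "0 0 -0.07" --pt "0 0 -0.07" --pt "0 0 0" --turn '[0,0,0]'

```text
time: 21.55
ee_pos: [0.5656, -0.3005, 0.1101]
eef_rot: [0.707, 0.707, 0.0, 0.001]
ft_force: [-1.9, 1.4, 1.2]
width: 0.0372
grip_force: 49.9
```

step_arm --pt "0 0 0" --pt "0 0 0" --pt "0 0 0" --pt "0 0 0" --pt "0 0 0" --pt "0 0 0" --turn '[0,0,0,0,0,0]' --grip 0

```text
time: 22.15
ee_pos: [0.5652, -0.3004, 0.1091]
eef_rot: [0.707, 0.707, 0.0, 0.0]
ft_force: [0.5, -0.9, 0.2]
width: 0.0771
grip_force: 0.0
```

step_arm --pt "0 0 0.5" --pt "0 0 1" --pt "0 0 1" --pt "0 0 1" --pt "0 0 1" --pt "0 1 0.5" --pt "0 1 0" --pt "-0.2 1 0" --pt "-0.2 1 0" --pt "-0.2 1 0" --pt "-0.2 1 0" --pt "-0.2 1 0" --turn '[0,0,0,0,0,0,0,0,0,0,0,0]'

```text
time: 23.35
ee_pos: [0.54, -0.1242, 0.2352]
eef_rot: [0.707, 0.707, 0.0, 0.001]
ft_force: [0.5, -0.0, 0.9]
width: 0.0869
grip_force: 0.0
```

step_arm --pt "-0.2 1 0" --pt "-0.2 1 0" --pt "-0.2 1 0" --pt "-0.2 1 0" --pt "0 1 0" --pt "0 1 0" --pt "0 1 0" --pt "0 1 0" --pt "0 1 0" --pt "0 1 0" --pt "0 1 0" --pt "0 1 0" --turn '[0,0,0,0,0,0,0,0,0,0,0,0]'

```text
time: 24.55
ee_pos: [0.5202, 0.1758, 0.2352]
eef_rot: [0.707, 0.707, 0.0, 0.0]
ft_force: [-0.9, -0.0, -0.1]
width: 0.0871
grip_force: 0.0
```

step_arm --pt "0 1 0" --pt "0 1 0" --pt "0 1 0" --pt "0 1 0" --pt "0 0.7 0" --pt "0 0.3 0" --pt "0 0 0" --pt "0 0 0" --turn '[0,0,0,0,0,0,0,0]'

```text
time: 25.35
ee_pos: [0.5205, 0.2987, 0.2343]
eef_rot: [0.708, 0.707, -0.0, 0.0]
ft_force: [0.2, 0.2, 0.7]
width: 0.0867
grip_force: 0.0
```

step_arm --pt "-0.02 0.06 -0.6" --pt "0 0 -1" --pt "0 0 -1" --pt "0 0 -1" --pt "0 0 -0.8" --pt "0 0 -0.4" --pt "0 0 -0.15" --pt "0 0 0" --turn '[0,0,0,0,0,0,0,0]'

```text
time: 26.15
ee_pos: [0.5197, 0.3009, 0.1103]
eef_rot: [0.707, 0.707, -0.0, -0.0]
ft_force: [-0.3, 0.1, 0.1]
width: 0.0871
grip_force: 0.0
```

step_arm --pt "0 0 0" --pt "0 0 0" --pt "0 0 0" --pt "0 0 0" --pt "0 0 0" --pt "0 0 0" --pt "0 0 0" --pt "0 0 0" --pt "0 0 0" --pt "0 0 0" --turn '[0,0,0,0,0,0,0,0,0,0]' --grip 1

```text
time: 27.15
ee_pos: [0.5193, 0.3012, 0.1103]
eef_rot: [0.707, 0.707, -0.0, -0.0]
ft_force: [-4.2, -1.8, 2.5]
width: 0.0394
grip_force: 49.9
```

step_arm --pt "0 0 0.3" --pt "0 0 0.6" --pt "0 0 1" --pt "0 0 1" --pt "0 0 1" --pt "0 0 1" --pt "0 0 1" --pt "0 0 1" --pt "0 0 0.7" --pt "0 0 0" --pt "0 0 0" --turn '[0,0,0,0,0,0,0,0,0,0,0]'

```text
time: 28.25
ee_pos: [0.5196, 0.3011, 0.3001]
eef_rot: [0.707, 0.707, 0.0, 0.0]
ft_force: [-1.6, -0.6, -6.9]
width: 0.0392
grip_force: 49.9
```

step_arm --pt "0 -0.3 0" --pt "0 -0.7 0" --pt "0.1 -1 0" --pt "0.1 -1 0" --pt "0.1 -1 0" --pt "0.1 -1 0" --pt "0.1 -1 0" --pt "0.1 -1 0" --pt "0.1 -1 0" --pt "0.1 -1 0" --pt "0.1 -1 0" --pt "0.1 -1 0" --turn '[0,0,0,0,0,0,0,0,0,0,0,0]'

```text
time: 29.45
ee_pos: [0.5439, 0.0244, 0.2992]
eef_rot: [0.707, 0.707, -0.001, -0.0]
ft_force: [-0.0, 0.1, -5.8]
width: 0.0389
grip_force: 49.9
```

step_arm --pt "0.1 -1 0" --pt "0.07 -1 0" --pt "0 -1 0" --pt "0 -1 0" --pt "0 -1 0" --pt "0 -1 0" --pt "0 -1 0" --pt "0 -1 0" --pt "0 -1 0" --pt "0 -0.7 0" --pt "0 -0.4 0" --pt "0 0 0" --turn '[0,0,0,0,0,0,0,0,0,0,0,0]'

```text
time: 30.65
ee_pos: [0.5484, -0.2276, 0.2996]
eef_rot: [0.708, 0.706, -0.0, -0.0]
ft_force: [-0.5, -0.0, -6.3]
width: 0.0389
grip_force: 49.9
```

step_arm --pt "0 0 0" --pt "0 0 0" --pt "0 0 0" --turn '[0,0,0]'

```text
time: 30.95
ee_pos: [0.5492, -0.2251, 0.3006]
eef_rot: [0.707, 0.708, 0.0, 0.0]
ft_force: [0.1, 0.0, -6.4]
width: 0.0394
grip_force: 49.9
```

step_arm --pt "0 0 -0.8" --pt "0 0 -1" --pt "0 0 -1" --pt "0 0 -1" --pt "0 0 -1" --pt "0 0 -0.8" --pt "0 0 -0.6" --pt "0 0 -0.5" --pt "0 0 -0.4" --pt "0 0 -0.3" --pt "0 0 -0.1" --pt "0 0 0" --turn '[0,0,0,0,0,0,0,0,0,0,0,0]'

```text
time: 32.15
ee_pos: [0.549, -0.2264, 0.1129]
eef_rot: [0.707, 0.707, 0.0, 0.0]
ft_force: [0.2, 0.5, -5.8]
width: 0.0393
grip_force: 49.9
```

step_arm --pt "0 0 -0.07" --pt "0 0 -0.07" --pt "0 0 0" --turn '[0,0,0]'

```text
time: 32.45
ee_pos: [0.5494, -0.2265, 0.1103]
eef_rot: [0.707, 0.707, 0.0, 0.001]
ft_force: [-1.7, -0.3, 1.4]
width: 0.0392
grip_force: 49.9
```

step_arm --pt "0 0 0" --pt "0 0 0" --pt "0 0 0" --pt "0 0 0" --pt "0 0 0" --pt "0 0 0" --turn '[0,0,0,0,0,0]' --grip 0

```text
time: 33.05
ee_pos: [0.5489, -0.2263, 0.1093]
eef_rot: [0.707, 0.707, 0.0, 0.0]
ft_force: [0.1, -0.6, 0.4]
width: 0.079
grip_force: 0.0
```

step_arm --pt "0 0 0.5" --pt "0 0 1" --pt "0 0 1" --pt "0 0 1" --pt "0 0 1" --pt "0 1 0.5" --pt "0 1 0" --pt "-0.1 1 0" --pt "-0.1 1 0" --pt "-0.1 1 0" --pt "-0.1 1 0" --pt "-0.1 1 0" --turn '[0,0,0,0,0,0,0,0,0,0,0,0]'

```text
time: 34.25
ee_pos: [0.5363, -0.0502, 0.2354]
eef_rot: [0.707, 0.707, 0.0, 0.001]
ft_force: [0.7, -0.3, -0.1]
width: 0.0866
grip_force: 0.0
```

step_arm --pt "-0.1 1 0" --pt "-0.05 1 0" --pt "0 1 0" --pt "0 1 0" --pt "0 1 0" --pt "0 1 0" --pt "0 1 0" --pt "0 1 0" --pt "0 1 0" --pt "0 1 0" --pt "0 1 0" --pt "0 1 0" --turn '[0,0,0,0,0,0,0,0,0,0,0,0]'

```text
time: 35.45
ee_pos: [0.5327, 0.2497, 0.2354]
eef_rot: [0.707, 0.707, 0.0, 0.0]
ft_force: [-0.4, -0.4, -0.4]
width: 0.0873
grip_force: 0.0
```

step_arm --pt "0 1 0" --pt "0 1 0" --pt "0 1 0" --pt "0 1 0" --pt "0 0.7 0" --pt "0 0.3 0" --pt "0 0 0" --pt "0 0 0" --turn '[0,0,0,0,0,0,0,0]'

```text
time: 36.25
ee_pos: [0.5331, 0.3728, 0.2346]
eef_rot: [0.708, 0.707, 0.0, 0.0]
ft_force: [-0.3, 0.1, 0.4]
width: 0.0872
grip_force: 0.0
```

step_arm --pt "0 0.02 -0.6" --pt "0 0 -1" --pt "0 0 -1" --pt "0 0 -1" --pt "0 0 -0.8" --pt "0 0 -0.4" --pt "0 0 -0.15" --pt "0 0 0" --turn '[0,0,0,0,0,0,0,0]'

```text
time: 37.05
ee_pos: [0.5328, 0.3738, 0.1106]
eef_rot: [0.707, 0.707, -0.0, 0.0]
ft_force: [1.6, -0.5, 0.0]
width: 0.0873
grip_force: 0.0
```

step_arm --pt "0 0 0" --pt "0 0 0" --pt "0 0 0" --pt "0 0 0" --pt "0 0 0" --pt "0 0 0" --pt "0 0 0" --pt "0 0 0" --pt "0 0 0" --pt "0 0 0" --turn '[0,0,0,0,0,0,0,0,0,0]' --grip 1

```text
time: 38.05
ee_pos: [0.5327, 0.3742, 0.1106]
eef_rot: [0.707, 0.707, 0.0, 0.0]
ft_force: [0.4, -0.4, -0.5]
width: 0.0391
grip_force: 49.9
```

step_arm --pt "0 0 0.3" --pt "0 0 0.6" --pt "0 0 1" --pt "0 0 1" --pt "0 0 1" --pt "0 0 1" --pt "0 0 1" --pt "0 0 1" --pt "0 0 0.7" --pt "0 0 0" --pt "0 0 0" --turn '[0,0,0,0,0,0,0,0,0,0,0]'

```text
time: 39.15
ee_pos: [0.5324, 0.3742, 0.3005]
eef_rot: [0.707, 0.707, 0.0, 0.0]
ft_force: [0.4, 0.1, -5.5]
width: 0.0392
grip_force: 49.9
```

step_arm --pt "0 -0.3 0" --pt "0 -0.7 0" --pt "0 -1 0" --pt "0 -1 0" --pt "0 -1 0" --pt "0 -1 0" --pt "0 -1 0" --pt "0 -1 0" --pt "0 -1 0" --pt "0 -1 0" --pt "0 -1 0" --pt "0 -1 0" --turn '[0,0,0,0,0,0,0,0,0,0,0,0]'

```text
time: 40.35
ee_pos: [0.5319, 0.0973, 0.2995]
eef_rot: [0.707, 0.707, -0.001, -0.0]
ft_force: [0.5, -0.4, -4.2]
width: 0.0392
grip_force: 49.9
```

step_arm --pt "0 -1 0" --pt "0 -1 0" --pt "0 -1 0" --pt "0 -1 0" --pt "0 -1 0" --pt "0 -1 0" --pt "0 -1 0" --pt "0 -1 0" --pt "0 -1 0" --pt "0 -0.7 0" --pt "0 -0.4 0" --pt "0 0 0" --turn '[0,0,0,0,0,0,0,0,0,0,0,0]'

```text
time: 41.55
ee_pos: [0.5322, -0.1545, 0.3]
eef_rot: [0.708, 0.706, -0.0, -0.0]
ft_force: [-0.6, -0.2, -5.4]
width: 0.0392
grip_force: 49.9
```

step_arm --pt "0 0 0" --pt "0 0 0" --pt "0 0 0" --turn '[0,0,0]'

```text
time: 41.85
ee_pos: [0.5328, -0.1522, 0.3007]
eef_rot: [0.707, 0.708, 0.0, 0.0]
ft_force: [0.5, -0.3, -5.4]
width: 0.0391
grip_force: 49.9
```

step_arm --pt "0 0 -0.8" --pt "0 0 -1" --pt "0 0 -1" --pt "0 0 -1" --pt "0 0 -1" --pt "0 0 -0.8" --pt "0 0 -0.6" --pt "0 0 -0.5" --pt "0 0 -0.4" --pt "0 0 -0.3" --pt "0 0 -0.1" --pt "0 0 0" --turn '[0,0,0,0,0,0,0,0,0,0,0,0]'

```text
time: 43.05
ee_pos: [0.5327, -0.1533, 0.1131]
eef_rot: [0.707, 0.707, 0.0, 0.0]
ft_force: [0.7, 0.3, -4.8]
width: 0.0395
grip_force: 49.9
```

step_arm --pt "0 0 -0.07" --pt "0 0 -0.07" --pt "0 0 0" --turn '[0,0,0]'

```text
time: 43.35
ee_pos: [0.5331, -0.1534, 0.1105]
eef_rot: [0.707, 0.707, 0.0, 0.001]
ft_force: [-1.2, 0.4, 2.8]
width: 0.0391
grip_force: 50.0
```

step_arm --pt "0 0 0" --pt "0 0 0" --pt "0 0 0" --pt "0 0 0" --pt "0 0 0" --pt "0 0 0" --turn '[0,0,0,0,0,0]' --grip 0

```text
time: 43.95
ee_pos: [0.5326, -0.1533, 0.1096]
eef_rot: [0.707, 0.707, 0.0, 0.0]
ft_force: [-0.0, 1.0, 0.4]
width: 0.0791
grip_force: 0.0
```

step_arm --pt "0 0 0.5" --pt "0 0 1" --pt "0 0 1" --pt "0 0 1" --pt "0 0 1" --pt "0 1 0.5" --pt "0 1 0" --pt "0 1 0" --pt "0 1 0" --pt "0 1 0" --pt "0 0.5 0" --pt "0 0 0" --turn '[0,0,0,0,0,0,0,0,0,0,0,0]'

```text
time: 45.15
ee_pos: [0.5327, -0.0141, 0.2353]
eef_rot: [0.706, 0.708, 0.0, 0.0]
ft_force: [-0.5, -0.3, 0.4]
width: 0.087
grip_force: 0.0
```

```bash
python3 - <<'E'
from h import *
snap('top','t2'); snap('scene','s2')
i=cv2.imread('pics/t2.png'); j=cv2.imread('pics/s2.png')
a=cv2.resize(i[170:270,365:565],None,fx=3,fy=3); b=cv2.resize(j[200:300,80:280],None,fx=3,fy=3)
cv2.imwrite('pics/fin.png',np.vstack([a,b]))
E
```

```text
(no output)
```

View pics/fin.png

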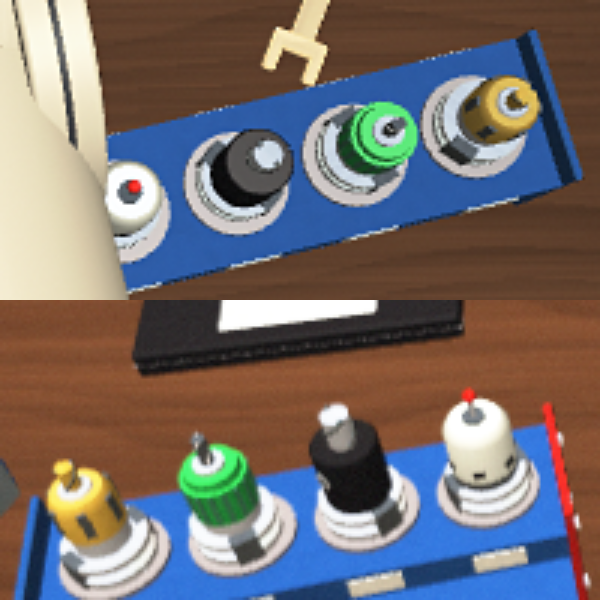

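All four tools stand upright and seated in the carrier, in the order white, black, green, gold from the red end (lower view, x≈480, 350, 220, 90). The gripper is clear.

```bash
python3 -c "
from bench import *
print(close_job())"
```

```text
the job is handed in; nothing more can be done
None
```

I moved all four tools into the blue carrier in order from the red end (white, black, green, gold) and handed the job in at about 45 s; the final pictures show them upright and seated, but the hand-in gave no verdict.

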